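# Balance the foot file across the drying rest

### The arm

A 6-joint arm with a two-finger parallel gripper is mounted at the origin on the work surface. World frame = base frame: x ahead of the robot, y to its left, z up, the work surface at z = 0. Lengths are in m, angles in rad, forces in N, time in s.
With the tool pointing down it reaches from about 0.375 to 0.9 m from the base axis. Payload 3.1 kg.
Tool frame: the origin (TCP) lies on the centre line of the jaws, within the pads' length; the fingertips stand 8 mm ahead of it and the grasp point (between the pads) lies 11 mm behind it (robot.tip_extent is the distance from the TCP to the fingertips, in m); y points along the fingers, z is the direction in which the jaws open and shut, and the axes are right-handed (so a half turn about y gives the same grasp; the last joint's range is limited). The gripper opens to 87 mm and grips with 3 to 60 N. Pads are 19 mm wide; open, the fingers measure 117 mm over their backs; the gripper's body (75 mm by 190 mm) begins 51 mm behind the grasp point.
Start: joints at [-1.329, 0.527, 1.433, -0, 1.181, -0.178], TCP at [0.255, -0.571, 0.231] pointing down, gripper open.
Joint ranges: [-3.08, 3.08], [-0.75, 2.2], [0.22, 2.44], [-1.43, 4.57], [0, 2.65], [-2.85, 2.85]. Speed limits (rad/s): [2.79, 2.79, 3.14, 3.14, 3.14, 3.14].

### API

Orientations are given as a unit quaternion [x, y, z, w].
In Python, from rig import robot gives the robot as it stands.
- The arm moves only by the shell command python3 -m crank 'ROWS' [FORCE]. ROWS is JSON, a list that holds one entry, the list of rows, each a list of 7 numbers: the turn, a rotation vector about the tool's x, y, z in degrees, then the shift along the tool's x, y, z in m, then the opening in per cent of the stroke, from 0 (shut) to 100 (fully open). In form: [[[ax, ay, az, dx, dy, dz, gripper], ...]]. A call has exactly 5 rows; each row shifts and turns the commanded pose from where the row before left it, along the tool's axes as they then stand; what a row does not reach is not made up. A row lasts 1/8 s, in which the tool goes at most 62.5 mm and 10.7 degrees, less where a joint would pass 70% of its speed; a pose out of reach is approached as far as the arm can. A call with a gripper value outside its range is refused whole. The fingers move at their own pace and stop on an object; FORCE is the grip in N (left out, the last holds). Time passes only in rows, so rows that do not move let the fingers close, or fill a call up. It gives the time, the measured TCP pose, the force and the opening at its end, in the units of the state.
- robot.get_obs(): the state, without advancing time (a new reading comes with each control period).
- robot.camera(name): name is "side" or "top"; returns a dict with "img" (384x512x3 uint8, red, green, blue), "K" (3x3 intrinsics, pixels), "R" (3x3) and "t" (3): a world point X has camera coordinates R X + t. Camera axes: x right, y down, z forward; pixel columns grow to the right and rows downward; lengths in m; the calibration is good to about 2 mm. A picture is of the moment at which its call begins. There is no depth.
- robot.hand_in(): hands the job in, once; it reports no verdict.
Trained networks look in a picture, given as the dict that the camera call returned (one of the last four; its "shot" number tells which), for a name from the list of things; names that differ only in an ending like _2 or _b are one class to them, and where a whole thing is asked for, a point or a joint stands for the part that bears it (a point fixed in the world has none). Each returns a list of dicts, best first, with "conf" (0 to 1); they miss things now and then, are a little off and sometimes report something else, mostly with a low value. They report only what shows in the picture. A call takes as long as a camera call.
- robot.spot_in(picture, thing): "at" ([row, column] in pixels, amid what is visible of it).
The state is a dict: "time": time; "q": joint angles; "joint_velocities": joint speeds; "joint_torque": joint torques, N m; "position": TCP position; "tool_rot": TCP orientation; "ft_force": force on the tool from outside, world axes, zero at the start; "moment": the same for the moment, N m; "grip_width": finger opening in m.
Only numpy, scipy, OpenCV 4.12 (cv2) and the standard library are available. Lean on these libraries where they do the work, as an engineer would, in place of code of your own. Each camera call takes 0.05 s, during which the arm holds its last target.

### The job

Put the foot file (the long wooden paddle with the pumice stone on one end) up to dry on the drying rest: lay it squarely across the rest's raised rib, stone upward, at its balance point, so that it stays there level by itself with both ends in the air. Either end may point towards you. Leave the wooden comb and the mug where they are.

Things in the scene. Friction and masses are not known exactly. Their poses are not given: they have to be found in the camera images.
- file_mid (a point): Foot file, loose, 0.13 kg: flat wooden paddle 280 mm long, 18 mm thick: handle 210 long, 26 wide; at the +x end a head 70 long, 48 wide with a grey stone 60 x 42 x 18 on top. Lies flat, stone up. Point: middle of the 280 mm length, 9 mm above the underside; x along it to the stone end, z up. It balances not here but 30 mm from here towards the stone (+x), on the handle, 40 mm short of the head.
- rest: Drying rest, white ceramic, fixed: base plate 90 (x) x 120 (y) x 12 mm with one upright rib along its middle, 30 mm thick (x), 110 mm long (y), flat top 60 mm above the slats. Origin: centre of the underside, on the slats (which are 30 mm above the robot's work surface). x is across the rib (the file is to lie along it, either way round), y along the rib, z up.
- comb_mid (a point): A bystander: a wooden long-handled comb, 200 mm long, at most 40 mm wide, 12 mm thick, no stone, lying flat on the slats. This point is the middle of its length, half-way up; x runs along it towards the teeth.
- mug: A bystander: a red ceramic mug, 80 mm across, 90 mm high, standing upright on the slats with its handle towards its +y. Origin at the centre of its underside.

How it is judged:
On the way:
1. the foot file is lifted off the slats (height (world z) of file_mid above 0.075 m), for 0.2 s.
At the end, for the whole second after the job is handed in: The foot file rests by itself on top of the rib (its middle 63 to 75 mm above the slats), stone up, level within about 6 degrees, lying across the rib within about 17 degrees of square, its middle within 80 mm of the rest's centre, and stays so (z of file_mid in the frame of rest between 0.063 and 0.075 m and angle between file_mid's own z axis and vertical below 0.1 rad and angle between the x axis of file_mid and the x axis of rest, either way round below 0.3 rad and horizontal distance between file_mid and rest below 0.08 m); the robot touches nothing.
It fails at once if the comb is moved more than 20 mm (distance of comb_mid from where it was at the start of the episode above 0.02 m).
It fails at once if the mug is moved more than 20 mm or tipped (distance of mug from where it was at the start of the episode above 0.02 m or angle between mug's own z axis and vertical above 0.3 rad).
It also fails if it takes over 42 s, if anything falls off the work surface, if the arm or the gripper's body presses on something with over 40 N, if the wrist force passes 120 N, or if a joint passes its speed limit or range.

## Working session

There is one attempt and no reset: what is moved stays moved. The work goes in short steps, Python scripts to look and compute and a shell command to move; the robot and the scene stay as the last step left them, time stands still between calls to the robot, and variables do not carry over. Pictures are saved under pics/ and viewed, and the job is handed in when it is done.

```bash
mkdir -p pics
cat > h.py <<'E'
import numpy as np,cv2
from rig import robot
def snap(name,fn):
    c=robot.camera(name); cv2.imwrite('pics/'+fn,c["img"][:,:,::-1]); return c
def ray(c,rc,z):
    K,R,t=map(np.array,(c["K"],c["R"],c["t"]))
    d=R.T@np.linalg.inv(K)@np.array([rc[1],rc[0],1.]); o=-R.T@t
    return o+d*(z-o[2])/d[2]
def proj(c,X):
    p=np.array(c["K"])@(np.array(c["R"])@np.array(X)+np.array(c["t"])); return (p[:2]/p[2])[::-1]
E
python3 - <<'E'
from h import *
np.set_printoptions(precision=4,suppress=True)
o=robot.get_obs();print({k:np.round(v,3) for k,v in o.items()})
for n in("top","side"):
    c=snap(n,n+"0.png");print(n,-np.array(c["R"]).T@c["t"])
    for th,z in(("file_mid",.039),("rest",.06),("comb_mid",.036),("mug",.07)):
        for d in robot.spot_in(c,th)[:2]: print(th,d["at"],round(d["conf"],2),ray(c,d["at"],z))
E
```

```text
{'time': np.float64(0.0), 'q': array([-1.33 ,  0.528,  1.434, -0.   ,  1.181, -0.178]), 'joint_velocities': array([ 0.001, -0.001,  0.002,  0.001, -0.001,  0.   ]), 'joint_torque': array([  0.001, -44.004, -17.659,   0.064,   0.058,  -0.   ]), 'position': array([ 0.255, -0.57 ,  0.23 ]), 'tool_rot': array([-0.147,  0.692, -0.691,  0.147]), 'ft_force': array([-1.524,  0.514, -0.166]), 'moment': array([-0.003, -0.05 , -0.016]), 'grip_width': np.float64(0.087)}
top [0.4187 0.0674 0.9783]
file_mid [180.6, 414.1] 0.96 [ 0.5604 -0.2939  0.039 ]
rest [212.8, 192.0] 0.87 [0.4837 0.2004 0.06  ]
comb_mid [204.4, 320.4] 0.61 [ 0.5058 -0.083   0.036 ]
mug [189.2, 82.3] 0.8 [0.5328 0.4377 0.07  ]
side [0.3027 0.9317 0.9665]
file_mid [126.6, 282.8] 0.7 [ 0.5455 -0.2868  0.039 ]
rest [245.1, 262.9] 0.91 [0.4752 0.2144 0.06  ]
comb_mid [172.5, 283.9] 0.92 [ 0.4922 -0.0798  0.036 ]
comb_mid [125.1, 280.8] 0.48 [ 0.5543 -0.2966  0.036 ]
mug [310.0, 210.9] 0.94 [0.5329 0.4244 0.07  ]
```

```bash
ls pics
```

```text
side0.png
top0.png
```

View pics/top0.png

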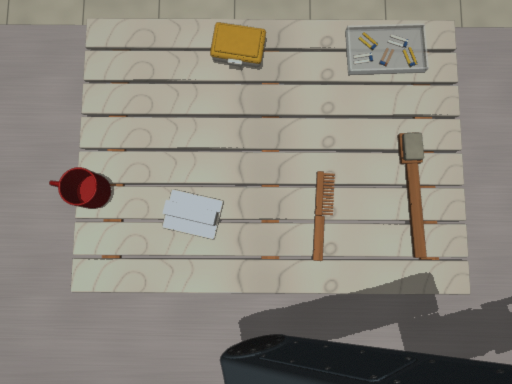

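View pics/side0.png

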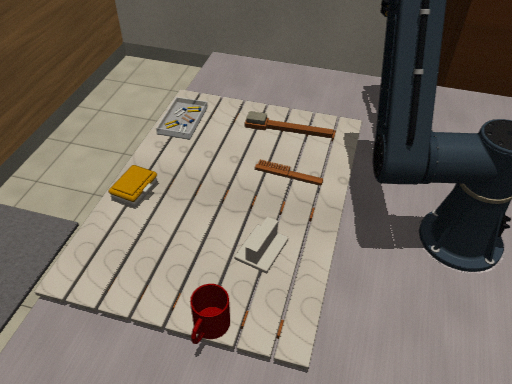

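The top view shows the file at about columns 400–425, rows 132–257, with the stone at the far (+x) end. The rest is at about (212,192), with its rib running roughly left-right (world y) and slightly tilted. The comb is at columns 313–333 and the mug at (189,82). Next I'll zoom in to measure.

Run:
```python
from h import *
c=cv2.imread('pics/top0.png')
a=cv2.resize(c[170:250,145:245],None,fx=6,fy=6,interpolation=cv2.INTER_CUBIC)
cv2.imwrite('pics/rest_z.png',a)
a=cv2.resize(c[120:270,380:450],None,fx=4,fy=4,interpolation=cv2.INTER_CUBIC)
cv2.imwrite('pics/file_z.png',a)
c=cv2.imread('pics/side0.png')
a=cv2.resize(c[210:280,225:300],None,fx=8,fy=8,interpolation=cv2.INTER_CUBIC)
cv2.imwrite('pics/rest_zs.png',a)
```

```text
(no output)
```

View pics/rest_z.png

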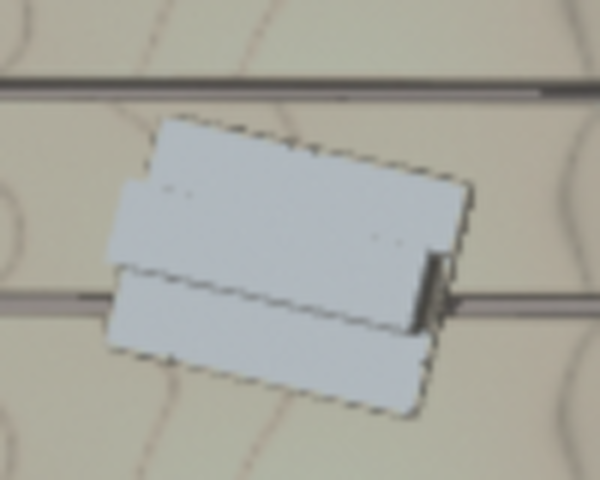

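View pics/file_z.png

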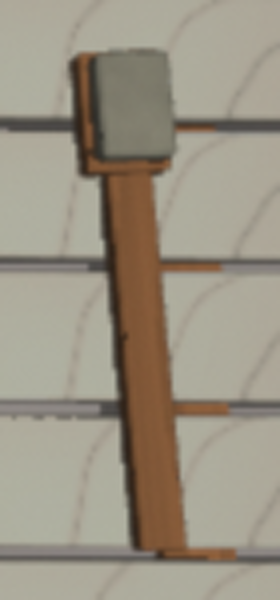

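View pics/rest_zs.png

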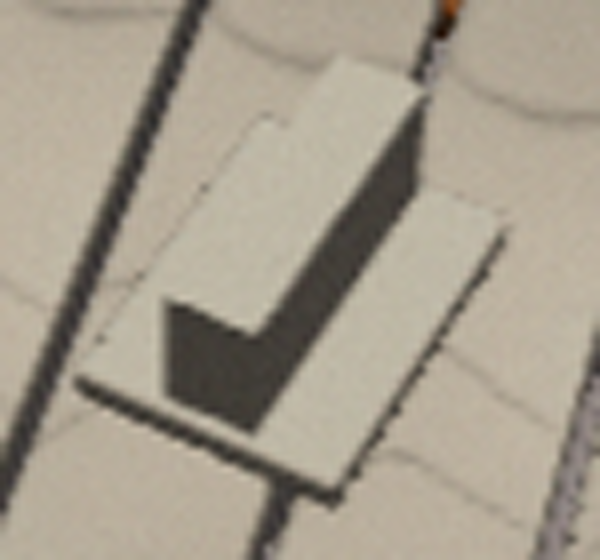

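In these zooms, the rest's plate corners are at (165,117), (470,184), (416,415) and (108,347). The rib top is at (122,180), (430,250), (412,333) and (108,262). The file's handle end is at (135–185,549), and its neck is at (108–153,172).

Run:
```python
from h import *
np.set_printoptions(precision=4,suppress=True)
c=robot.camera("top");s=robot.camera("side")
def pts(l,f,ox,oy,z,c): return np.array([ray(c,(oy+(y+.5)/f-.5,ox+(x+.5)/f-.5),z)[:2] for x,y in l])
p=pts([(165,117),(470,184),(416,415),(108,347)],6,145,170,.042,c)
def rep(p):
  print(p.mean(0),[np.linalg.norm(p[i]-p[i-1]).round(4) for i in range(4)])
  v=(p[0]-p[1])+(p[3]-p[2]); print(" long dir deg",np.degrees(np.arctan2(v[1],v[0])))
print("plate");rep(p)
print("rib");rep(pts([(122,180),(430,250),(412,333),(108,262)],6,145,170,.09,c))
print("rib side");rep(pts([(165,300),(255,335),(425,92),(340,55)],8,225,210,.09,s))
print("plate side");rep(pts([(78,380),(335,492),(503,230),(268,118)],8,225,210,.042,s))
h=pts([(135,550),(185,548),(153,172),(108,172)],4,380,120,.048,c);print(h)
e=(h[0]+h[1])/2;n=(h[2]+h[3])/2;d=n-e;print("handle",np.linalg.norm(d),np.degrees(np.arctan2(d[1],d[0])))
st=pts([(95,55),(172,50),(174,160),(98,160)],4,380,120,.066,c);m=st.mean(0);print("stone",m);d=m-e;u=d/np.linalg.norm(d);print(np.linalg.norm(d),"ang",np.degrees(np.arctan2(d[1],d[0])),"mid",e+.14*u,"bal",e+.17*u)
print(robot.get_obs()['time'])
```

```text
plate
[0.4829 0.201 ] [np.float64(0.0874), np.float64(0.1165), np.float64(0.0872), np.float64(0.1163)]
 long dir deg 77.9434270171578
rib
[0.4827 0.2019] [np.float64(0.0292), np.float64(0.1114), np.float64(0.0296), np.float64(0.1097)]
 long dir deg 77.3910366909199
rib side
[0.4811 0.2047] [np.float64(0.1105), np.float64(0.029), np.float64(0.1081), np.float64(0.0298)]
 long dir deg -12.147780945095773
plate side
[0.4798 0.207 ] [np.float64(0.1205), np.float64(0.0866), np.float64(0.1141), np.float64(0.0863)]
 long dir deg -14.012495803229653
[[ 0.3908 -0.2816]
 [ 0.392  -0.3089]
 [ 0.5998 -0.3007]
 [ 0.5997 -0.2755]]
handle 0.20846070568669603 1.967713399076702
stone [ 0.6333 -0.2851]
0.24205908520324315 ang 2.3940421205993174 mid [ 0.5313 -0.2894] bal [ 0.5613 -0.2881]
0.6
```

```bash
cat >> h.py <<'E'
from scipy.spatial.transform import Rotation as Ro
def plan(p,ang):
    o=robot.get_obs(); R0=Ro.from_quat(o['tool_rot']); a=np.radians(ang); best=None
    for s in(1,-1):
        z=s*np.array([-np.sin(a),np.cos(a),0]); y=np.array([0,0,-1.]); R=Ro.from_matrix(np.c_[np.cross(y,z),y,z])
        d=(R0.inv()*R); print("rotvec deg",np.degrees(d.as_rotvec()).round(2),"shift now",R0.inv().apply(p-o['position']).round(4),"shift after turn",R.inv().apply(p-o['position']).round(4))
    print("q",o['q'].round(2),"pos",o['position'],"grip",o['grip_width'],"t",o['time'],"f",o['ft_force'].round(1))
E
python3 - <<'E'
from h import *
print(Ro.from_quat(robot.get_obs()['tool_rot']).as_matrix().round(3))
plan(np.array([.561,-.288,.15]),2.2)
E
```

```text
[[-0.913 -0.     0.408]
 [-0.408  0.    -0.913]
 [ 0.    -1.    -0.   ]]
rotvec deg [   0.   -158.15   -0.  ] shift now [-0.3949  0.0806 -0.1333] shift after turn [0.3169 0.0806 0.2707]
rotvec deg [ 0.   21.85  0.  ] shift now [-0.3949  0.0806 -0.1333] shift after turn [-0.3169  0.0806 -0.2707]
q [-1.33  0.53  1.43 -0.    1.18 -0.18] pos [ 0.25474014 -0.57068944  0.23055703] grip 0.08677995915220446 t 0.6 f [-0.5 -0.1 -0. ]
```

```bash
python3 -m crank '[[[0,7.3,0,0,0,0,100],[0,7.3,0,0,0,0,100],[0,7.3,0,0,0,0,100],[0,0,0,-0.04,0,-0.034,100],[0,0,0,-0.04,0,-0.034,100]]]' 20; python3 -m crank '[[[0,0,0,-0.04,0,-0.034,100],[0,0,0,-0.04,0,-0.034,100],[0,0,0,-0.04,0.02,-0.034,100],[0,0,0,-0.04,0.03,-0.034,100],[0,0,0,-0.04,0.03,-0.034,100]]]'; python3 -c "
from h import *
plan(np.array([.561,-.288,.15]),2.2)"
```

```text
time: 1.23
position: [0.3325, -0.4995, 0.2305]
tool_rot: [0.012, -0.707, 0.707, -0.013]
ft_force: [1.3, 0.2, -0.2]
grip_width: 0.0873
time: 1.85
position: [0.5271, -0.3214, 0.1502]
tool_rot: [0.013, -0.707, 0.707, -0.014]
ft_force: [0.5, -0.4, -0.3]
grip_width: 0.0871
rotvec deg [ 1.0000e-01  1.7995e+02 -1.0000e-01] shift now [-0.0352  0.0002 -0.0321] shift after turn [0.0352 0.0002 0.0321]
rotvec deg [-0.06 -0.05 -0.06] shift now [-0.0352  0.0002 -0.0321] shift after turn [-0.0352  0.0002 -0.0321]
q [-0.73  0.61  1.53 -0.    1.    0.8 ] pos [ 0.52705128 -0.32143264  0.15022266] grip 0.08710990664632312 t 1.85 f [ 0.5 -0.4 -0.3]
```

```bash
python3 -m crank '[[[0,0,0,-0.017,0,-0.016,100],[0,0,0,-0.012,0,-0.01,100],[0,0,0,0,0,0,100],[0,0,0,0,0,0,100],[0,0,0,0,0,0,100]]]'; python3 -c "
from h import *
plan(np.array([.561,-.288,.041]),2.2)
c=snap('side','s1.png');c=snap('top','t1.png')"
```

```text
time: 2.48
position: [0.553, -0.2964, 0.151]
tool_rot: [0.013, -0.707, 0.707, -0.013]
ft_force: [-0.4, -0.8, -0.0]
grip_width: 0.087
rotvec deg [ 3.0000e-02  1.7986e+02 -5.0000e-02] shift now [-0.0083  0.11   -0.0082] shift after turn [0.0083 0.11   0.0081]
rotvec deg [-0.03 -0.14 -0.02] shift now [-0.0083  0.11   -0.0082] shift after turn [-0.0083  0.11   -0.0081]
q [-0.67  0.62  1.5  -0.    1.02  0.87] pos [ 0.55300402 -0.29640392  0.15098547] grip 0.08699578441476002 t 2.475 f [-0.4 -0.8 -0. ]
```

View pics/s1.png

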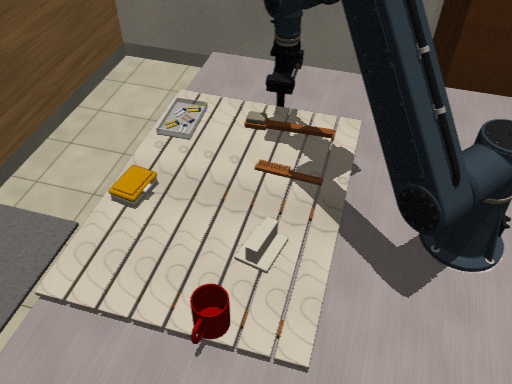

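View pics/t1.png

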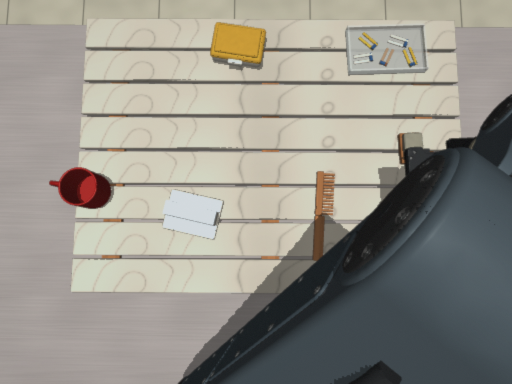

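The gripper hangs above the file's neck (side view, about (282,100)) and the scene is undisturbed, so I'll descend.

```bash
python3 -m crank '[[[0,0,0,-0.008,0.03,-0.008,100],[0,0,0,0,0.04,0,100],[0,0,0,0,0.02,0,100],[0,0,0,0,0,0,100],[0,0,0,0,0,0,100]]]'; python3 -c "
from h import *
plan(np.array([.561,-.288,.041]),2.2)
c=snap('side','s2.png');cv2.imwrite('pics/s2z.png',cv2.resize(c['img'][60:180,200:360,::-1],None,fx=5,fy=5))"
```

```text
time: 3.2
position: [0.5621, -0.2878, 0.0617]
tool_rot: [0.013, -0.706, 0.707, -0.014]
ft_force: [0.1, -0.6, 0.4]
grip_width: 0.087
rotvec deg [ 1.6000e-01  1.7993e+02 -1.3000e-01] shift now [0.0011 0.0207 0.0001] shift after turn [-0.0011  0.0207 -0.0001]
rotvec deg [-0.08 -0.07 -0.1 ] shift now [0.0011 0.0207 0.0001] shift after turn [0.0011 0.0207 0.0001]
q [-0.65  0.75  1.54  0.    0.85  0.88] pos [ 0.56207788 -0.28783549  0.06167703] grip 0.08699641760759598 t 3.2 f [ 0.1 -0.6  0.4]
```

View pics/s2z.png

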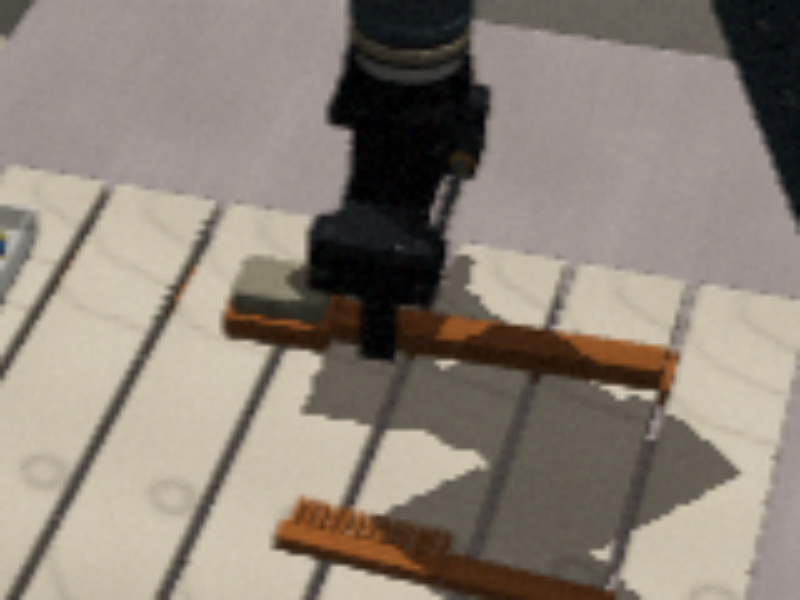

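The finger stands beside the handle about 40 mm short of the head, as wanted. Now I'll go down the last 20 mm and close.

```bash
python3 -m crank '[[[0,0,0,0,0.012,0,100],[0,0,0,0,0.008,0,100],[0,0,0,0,0,0,100],[0,0,0,0,0,0,100],[0,0,0,0,0,0,50]]]' 25;  python3 -m crank '[[[0,0,0,0,0,0,0],[0,0,0,0,0,0,0],[0,0,0,0,0,0,0],[0,0,0,0,0,0,0],[0,0,0,0,0,0,0]]]' 25; python3 -c "
from h import *
plan(np.array([.561,-.288,.16]),2.2)"
```

```text
time: 3.88
position: [0.5615, -0.2871, 0.0407]
tool_rot: [0.013, -0.707, 0.707, -0.013]
ft_force: [-0.3, 0.5, 0.2]
grip_width: 0.0829
time: 4.5
position: [0.5613, -0.287, 0.0406]
tool_rot: [0.013, -0.707, 0.707, -0.013]
ft_force: [-0.3, -0.2, -0.2]
grip_width: 0.0349
rotvec deg [ 1.0000e-02  1.7995e+02 -0.0000e+00] shift now [ 0.0004 -0.1194  0.001 ] shift after turn [-0.0004 -0.1194 -0.001 ]
rotvec deg [-0.   -0.05 -0.  ] shift now [ 0.0004 -0.1194  0.001 ] shift after turn [ 0.0004 -0.1194  0.001 ]
q [-0.65  0.78  1.55  0.    0.81  0.88] pos [ 0.56133054 -0.28700001  0.04058848] grip 0.0349237011101784 t 4.5 f [-0.3 -0.2 -0.2]
```

Still closing.

```bash
python3 -m crank '[[[0,0,0,0,0,0,0],[0,0,0,0,0,0,0],[0,0,0,0,0,0,0],[0,0,0,0,-0.02,0,0],[0,0,0,0,-0.03,0,0]]]' 35;  python3 -m crank '[[[0,0,0,0,-0.03,0,0],[0,0,0,0,-0.04,0,0],[0,0,0,0,0,0,0],[0,0,0,0,0,0,0],[0,0,0,0,0,0,0]]]'; python3 -c "
from h import *
plan(np.array([.482,.203,.19]),-12.5)
c=snap('side','s3.png');cv2.imwrite('pics/s3z.png',cv2.resize(c['img'][30:180,200:380,::-1],None,fx=4,fy=4))"
```

```text
time: 5.12
position: [0.5606, -0.2864, 0.0909]
tool_rot: [-0.014, 0.708, -0.706, 0.013]
ft_force: [-0.3, 0.4, -1.1]
grip_width: 0.0257
time: 5.75
position: [0.5603, -0.2862, 0.1592]
tool_rot: [-0.014, 0.708, -0.706, 0.012]
ft_force: [0.6, 0.0, -1.3]
grip_width: 0.0256
rotvec deg [ 2.3000e-01 -1.6535e+02 -1.4000e-01] shift now [ 0.0599 -0.0297 -0.4919] shift after turn [-0.1823 -0.0308  0.4607]
rotvec deg [ 0.1  14.65  0.16] shift now [ 0.0599 -0.0297 -0.4919] shift after turn [ 0.1823 -0.0308 -0.4607]
q [-0.65  0.62  1.48 -0.    1.04  0.88] pos [ 0.56030278 -0.28623267  0.15918224] grip 0.025552767898441874 t 5.75 f [ 0.6  0.  -1.3]
```

View pics/s3z.png

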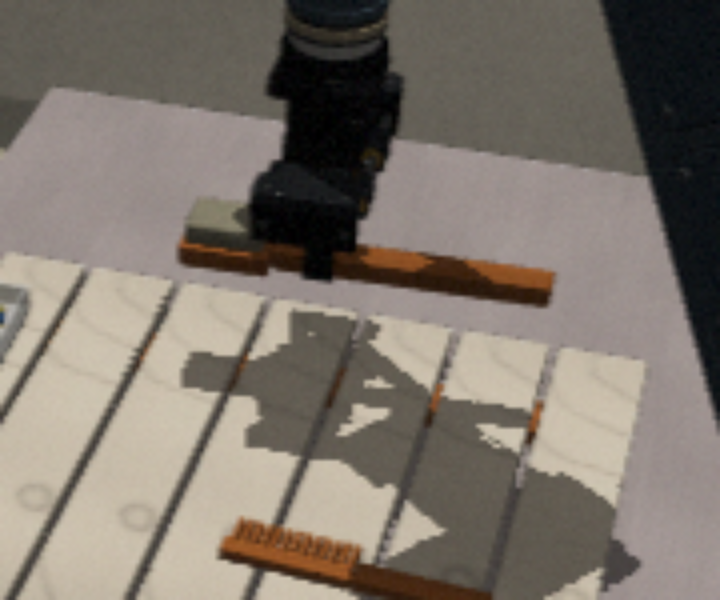

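The file is lifted, level and held at its balance point. Now I'll turn and carry it to above the rest.

```bash
python3 -m crank '[[[0,5,0,0,-0.01,0,0],[0,5,0,0,-0.01,0,0],[0,4.6,0,0,-0.01,0,0],[0,0,0,0.012,0,-0.03,0],[0,0,0,0.018,0,-0.046,0]]]' ; python3 -m crank '[[[0,0,0,0.018,0,-0.046,0],[0,0,0,0.018,0,-0.046,0],[0,0,0,0.018,0,-0.046,0],[0,0,0,0.018,0,-0.046,0],[0,0,0,0.018,0,-0.046,0]]]'; python3 -c "
from h import *
plan(np.array([.482,.203,.19]),-12.5)"
```

```text
time: 6.42
position: [0.5483, -0.2067, 0.1895]
tool_rot: [0.077, 0.703, -0.703, -0.078]
ft_force: [1.4, 0.3, -1.3]
grip_width: 0.0258
time: 7.05
position: [0.5093, 0.0392, 0.1897]
tool_rot: [0.076, 0.703, -0.703, -0.077]
ft_force: [0.7, 1.1, -1.8]
grip_width: 0.0251
rotvec deg [ 1.6000e-01 -1.7996e+02  0.0000e+00] shift now [ 0.062  -0.0002 -0.154 ] shift after turn [-0.0621 -0.0003  0.154 ]
rotvec deg [-0.    0.04  0.1 ] shift now [ 0.062  -0.0002 -0.154 ] shift after turn [ 0.0621 -0.0003 -0.154 ]
q [-0.14  0.43  1.76  0.    0.95  1.65] pos [0.50928555 0.03921514 0.18969588] grip 0.025056165404604834 t 7.05 f [ 0.7  1.1 -1.8]
```

```bash
python3 -m crank '[[[0,0,0,0.018,0,-0.046,0],[0,0,0,0.018,0,-0.046,0],[0,0,0,0.014,0,-0.034,0],[0,0,0,0.006,0,-0.014,0],[0,0,0,0,0,0,0]]]' ; python3 -m crank '[[[0,0,0,0,0,0,0],[0,0,0,0,0,0,0],[0,0,0,0,0,0,0],[0,0,0,0,0,0,0],[0,0,0,0,0,0,0]]]'; python3 -c "
from h import *
plan(np.array([.482,.203,.111]),-12.5)
print(robot.get_obs()['moment'])
c=snap('side','s4.png');cv2.imwrite('pics/s4z.png',cv2.resize(c['img'][120:320,140:380,::-1],None,fx=3,fy=3))
c=snap('top','t4.png')"
```

```text
time: 7.68
position: [0.4852, 0.1868, 0.19]
tool_rot: [-0.076, -0.703, 0.703, 0.076]
ft_force: [-0.2, 1.1, -1.5]
grip_width: 0.0257
time: 8.3
position: [0.4856, 0.1863, 0.1906]
tool_rot: [-0.077, -0.703, 0.703, 0.077]
ft_force: [0.3, -0.1, -0.4]
grip_width: 0.0253
rotvec deg [-1.0000e-02 -1.7997e+02 -0.0000e+00] shift now [ 0.0072  0.0796 -0.0156] shift after turn [-0.0072  0.0796  0.0155]
rotvec deg [ 0.    0.03 -0.  ] shift now [ 0.0072  0.0796 -0.0156] shift after turn [ 0.0072  0.0796 -0.0155]
q [ 0.15  0.44  1.74 -0.    0.96  1.94] pos [0.48564551 0.1862674  0.19058478] grip 0.02528778857952109 t 8.3 f [ 0.3 -0.1 -0.4]
[ 0.05598891  0.03286973 -0.06447766]
```

View pics/s4z.png

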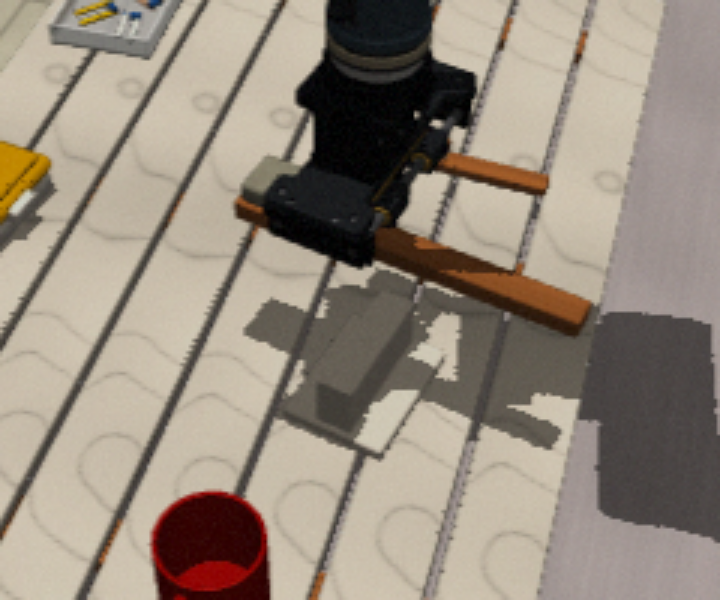

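View pics/t4.png

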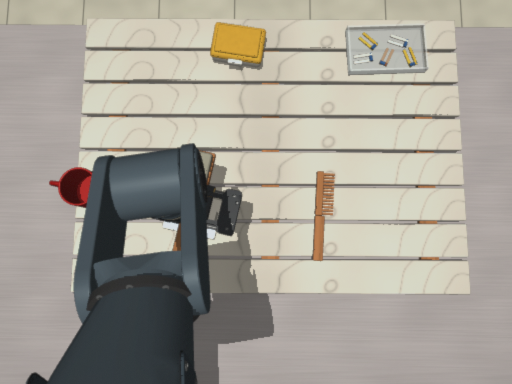

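The file is level above the rib and parallel to the rest's x axis. I'll centre it and lower it.

```bash
python3 -m crank '[[[0,0,0,0.007,0,-0.015,0],[0,0,0,0,0.03,0,0],[0,0,0,0,0.03,0,0],[0,0,0,0,0.018,0,0],[0,0,0,0,0,0,0]]]' ; python3 -m crank '[[[0,0,0,0,0.004,0,0],[0,0,0,0,0.002,0,0],[0,0,0,0,0,0,0],[0,0,0,0,0,0,0],[0,0,0,0,0,0,0]]]'; python3 -c "
from h import *
plan(np.array([.482,.203,.101]),-12.5)
c=snap('side','s5.png');cv2.imwrite('pics/s5z.png',cv2.resize(c['img'][170:290,190:350,::-1],None,fx=5,fy=5))"
```

```text
time: 9.02
position: [0.4806, 0.2034, 0.1113]
tool_rot: [-0.075, -0.703, 0.703, 0.078]
ft_force: [-0.2, -0.6, -1.7]
grip_width: 0.026
time: 9.65
position: [0.4821, 0.2026, 0.1068]
tool_rot: [0.077, 0.703, -0.703, -0.077]
ft_force: [-0.1, 0.1, -2.1]
grip_width: 0.0258
rotvec deg [-4.0000e-02 -1.7996e+02 -2.0000e-02] shift now [ 0.0002  0.0058 -0.0004] shift after turn [-0.0002  0.0058  0.0004]
rotvec deg [ 0.01  0.04 -0.03] shift now [ 0.0002  0.0058 -0.0004] shift after turn [ 0.0002  0.0058 -0.0004]
q [0.18 0.58 1.8  0.   0.76 1.97] pos [0.48213175 0.20258908 0.10680976] grip 0.025849301407848174 t 9.65 f [-0.1  0.1 -2.1]
```

View pics/s5z.png

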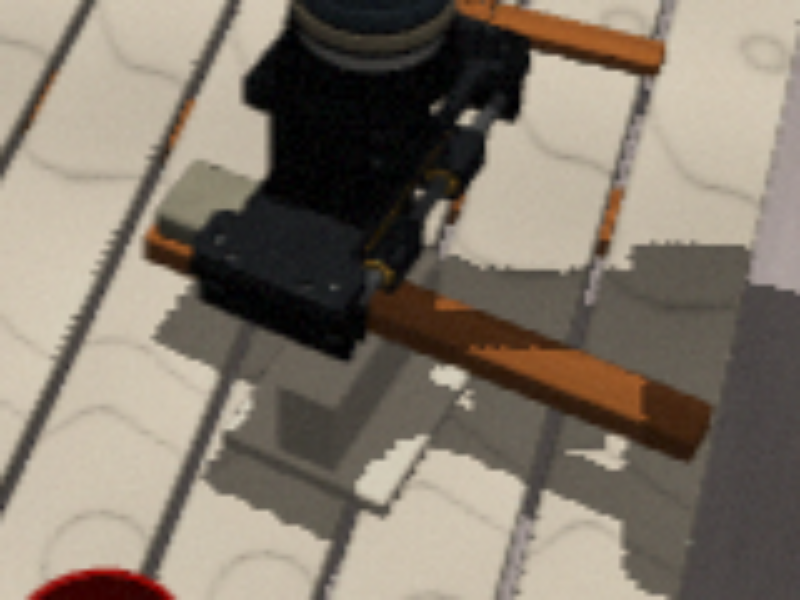

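```bash
python3 -m crank '[[[0,0,0,0,0.003,0,0],[0,0,0,0,0.001,0,0],[0,0,0,0,0,0,0],[0,0,0,0,0,0,0],[0,0,0,0,0,0,0]]]' ; python3 -m crank '[[[0,0,0,0,0.001,0,0],[0,0,0,0,0.001,0,0],[0,0,0,0,0,0,0],[0,0,0,0,0,0,0],[0,0,0,0,0,0,0]]]'
```

```text
time: 10.32
position: [0.482, 0.2026, 0.1026]
tool_rot: [0.077, 0.703, -0.703, -0.077]
ft_force: [-1.4, 0.9, -0.5]
grip_width: 0.0256
time: 10.95
position: [0.482, 0.2026, 0.1005]
tool_rot: [0.077, 0.703, -0.703, -0.077]
ft_force: [0.1, 0.1, -1.6]
grip_width: 0.0257
```

```bash
python3 -m crank '[[[0,0,0,0,0.001,0,0],[0,0,0,0,0,0,0],[0,0,0,0,0,0,0],[0,0,0,0,0,0,0],[0,0,0,0,0,0,0]]]'; python3 -c "
from h import *
print(robot.get_obs()['moment'])"
```

```text
time: 11.58
position: [0.482, 0.2026, 0.1005]
tool_rot: [0.077, 0.703, -0.703, -0.076]
ft_force: [-1.5, -0.4, 6.1]
grip_width: 0.0254
[-0.05946579  0.30640745 -0.01676502]
```

Contact: force rose to +6 N at the expected height. I'll relieve it slightly and open slowly.

```bash
python3 -m crank '[[[0,0,0,0,-0.0007,0,0],[0,0,0,0,0,0,0],[0,0,0,0,0,0,33],[0,0,0,0,0,0,36],[0,0,0,0,0,0,40]]]' 5;python3 -m crank '[[[0,0,0,0,0,0,45],[0,0,0,0,0,0,50],[0,0,0,0,0,0,60],[0,0,0,0,0,0,60],[0,0,0,0,0,0,60]]]'; python3 -c "
from h import *
c=snap('side','s6.png');cv2.imwrite('pics/s6z.png',cv2.resize(c['img'][170:290,190:350,::-1],None,fx=5,fy=5))"
```

```text
time: 12.2
position: [0.482, 0.2026, 0.1001]
tool_rot: [-0.077, -0.703, 0.703, 0.077]
ft_force: [0.5, 0.6, -1.1]
grip_width: 0.0332
time: 12.82
position: [0.482, 0.2026, 0.1002]
tool_rot: [0.077, 0.703, -0.703, -0.077]
ft_force: [0.3, -0.3, -0.1]
grip_width: 0.052
```

View pics/s6z.png

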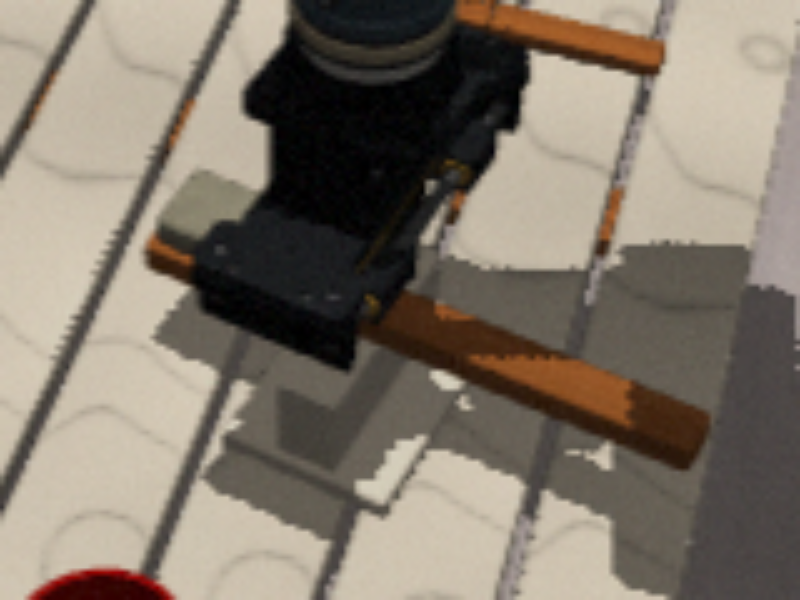

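The file stays level after release: the stone end is at (150,245) and the handle end at (690,450). I'll retreat straight up.

```bash
python3 -m crank '[[[0,0,0,0,-0.005,0,60],[0,0,0,0,-0.015,0,60],[0,0,0,0,-0.025,0,60],[0,0,0,0,-0.04,0,60],[0,0,0,0,-0.04,0,60]]]';python3 -m crank '[[[0,0,0,0,-0.04,0,60],[0,0,0,0.03,-0.02,0.04,60],[0,0,0,0.03,0,0.05,60],[0,0,0,0.03,0,0.05,60],[0,0,0,0,0,0,60]]]'; python3 -c "
from h import *
np.set_printoptions(precision=4,suppress=True)
print(robot.get_obs()['position'])
for n in('side','top'):
  c=snap(n,n+'7.png')
  for th,z in(('file_mid',.099),('comb_mid',.036),('mug',.07)):
    for d in robot.spot_in(c,th)[:1]: print(n,th,d['at'],round(d['conf'],2),ray(c,d['at'],z))
"
```

```text
time: 13.5
position: [0.4819, 0.2026, 0.2274]
tool_rot: [0.077, 0.703, -0.703, -0.076]
ft_force: [0.6, -0.4, 0.3]
grip_width: 0.0523
time: 14.12
position: [0.3603, 0.0839, 0.2858]
tool_rot: [-0.078, -0.703, 0.703, 0.078]
ft_force: [1.5, 0.7, 0.7]
grip_width: 0.0524
[0.3603 0.0839 0.2858]
side file_mid [229.6, 264.6] 0.93 [0.4763 0.1984 0.099 ]
side comb_mid [170.2, 285.6] 0.92 [ 0.4897 -0.0908  0.036 ]
side mug [313.8, 210.5] 0.83 [0.5306 0.4333 0.07  ]
top file_mid [190.2, 190.4] 0.77 [0.5283 0.1992 0.099 ]
top comb_mid [207.2, 319.8] 0.68 [ 0.4995 -0.0815  0.036 ]
top mug [186.0, 83.1] 0.93 [0.5398 0.4363 0.07  ]
```

View pics/side7.png

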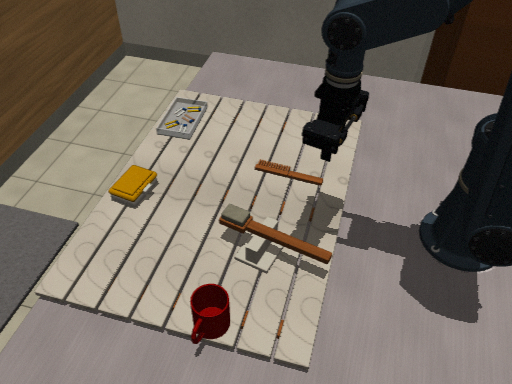

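View pics/top7.png

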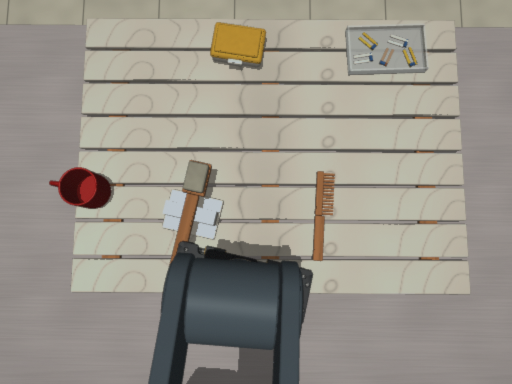

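The file lies across the rib on its own, with its stone end at (236,214) and handle end at (328,255) in the side view. The comb and mug look unmoved. I'll check level against the projected model outline.

```bash
python3 -c "
from h import *
c=snap('side','s8.png');im=cv2.resize(np.ascontiguousarray(c['img'][190:275,210:340,::-1]),None,fx=6,fy=6,interpolation=cv2.INTER_CUBIC)
a=np.radians(-12.5);u=np.array([np.cos(a),np.sin(a),0]);v=np.array([-u[1],u[0],0]);m=np.array([.482,.2026,.108])-.03*u
def poly(l):
  q=[((proj(c,m+x*u+y*v+z*np.array([0,0,1]))-[190,210]+.5)*6)[::-1] for x,y,z in l]
  cv2.polylines(im,[np.int32(q)],True,(0,255,0),1)
poly([(-.14,-.013,0),(-.14,.013,0),(.07,.013,0),(.07,-.013,0)]);poly([(.07,-.024,0),(.07,.024,0),(.14,.024,0),(.14,-.024,0)]);poly([(-.14,.013,-.018),(.07,.013,-.018)])
cv2.imwrite('pics/s8z.png',im)"
```

```text
(no output)
```

View pics/s8z.png

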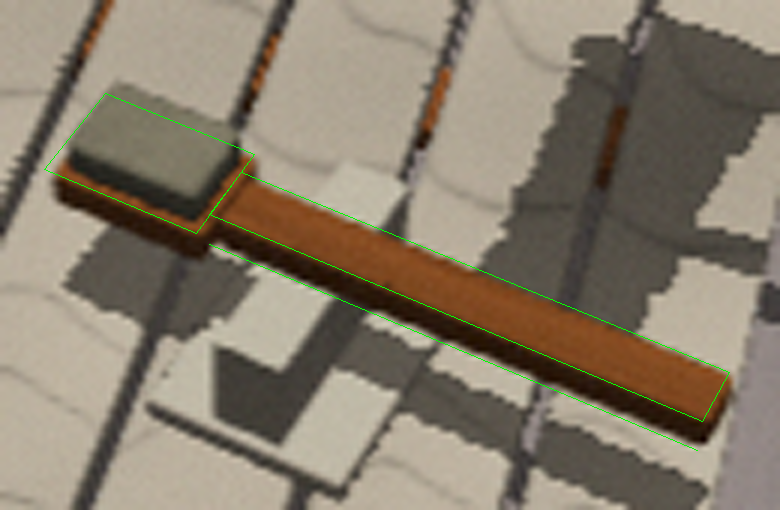

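The model of a level file overlays the picture within about 2 px, so it's level and steady. Handing in.

```bash
python3 -m crank '[[[0,0,0,0,0,0,60],[0,0,0,0,0,0,60],[0,0,0,0,0,0,60],[0,0,0,0,0,0,60],[0,0,0,0,0,0,60]]]'; python3 -c "
from h import *
c=snap('side','s9.png');d=c['img'][195:275,215:335].astype(int)-cv2.imread('pics/s8.png')[195:275,215:335,::-1];print(abs(d).mean(),abs(d).max())
print(robot.hand_in())"
```

```text
time: 15.2
position: [0.3639, 0.0853, 0.2853]
tool_rot: [-0.077, -0.703, 0.703, 0.077]
ft_force: [-0.9, -0.9, -0.6]
grip_width: 0.0523
2.3715972222222224 93
the job is handed in; nothing more can be done
None
```

The foot file is lying across the rest's rib at its balance point, stone up and level by itself, and I handed the job in at about 15 s. I gripped it at the balance point, lifted it, turned it about 15° to sit square to the rib, and lowered it until it touched (about 6 N). Then I opened the fingers and backed the arm clear.

**Last checks:**
- **Level and position:** the outline of a level, square file at the intended spot matched the side view to within a few pixels of the enlarged picture.
- **Comb and mug:** neither shows visible movement. The networks' positions for them changed by up to about 11 mm between readings, and I put this down to detection scatter. I did not measure them more finely.
- **Steadiness:** the final before/after comparison was not fully clean. The average difference was small (2.4 grey levels), but one pixel changed by 93. I think that is the arm's shadow shifting as it settled, but I did not look at that last picture.
- **Detector disagreement:** the networks' final file positions differed between cameras by about 5 cm along the file. They mark the middle of whatever is visible, and the arm hid the handle in the top view, so I relied on the outline instead.

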